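Prop open the lid of the bench dust extractor

ROBOT

A 7-joint arm with a two-finger parallel gripper is mounted at the origin on the work surface. World frame = base frame: x ahead of the robot, y to its left, z up, the work surface at z = 0. Lengths are in m, angles in rad, forces in N, time in s.
With the tool pointing down it reaches from about 0.425 to 0.825 m from the base axis. Payload 3.6 kg.
Tool frame: the origin (TCP) lies midway between the tips of the shut fingers; the grasp point (between the pads) lies ctrl.grasp_offset behind it (ctrl.grasp_offset is the distance from the TCP to the grasp point, in m); z points along the fingers, y is the line along which they close (so a half turn about z gives the same grasp; the last joint's range is limited). The gripper opens to 85 mm and grips with 20 to 120 N. Pads are 22 mm wide; open, the fingers measure 114 mm over their backs; the gripper's body (76 mm by 85 mm) begins 54 mm behind the grasp point. The pads swing forward as they close: fully open they stand 13 mm farther back than shut.
Start: joints at [1.262, 0.615, -0.013, 1.423, 0.008, 1.103, -0.04], TCP at [0.181, -0.624, 0.231] pointing down, gripper open.
Joint ranges: [-3.12, 3.12], [-0.3, 2.06], [-1.34, 1.32], [0.26, 2.42], [-1.36, 4.5], [0.01, 1.98], [-2.84, 2.84]. Speed limits (rad/s): [2.79, 2.79, 3.14, 3.14, 3.14, 3.14, 3.14].

INTERFACE

Orientations are given as a unit quaternion [x, y, z, w].
In Python, from station import ctrl gives the robot as it stands.
- The arm moves only by the tool step_arm, never from a script. Its argument "series" is text: rows parted by semicolons, each of 7 numbers parted by spaces: the finger opening in mm, from 0 to 85.4, then the shift along the world's x, y, z in units of 30 mm (1.0 is 30 mm), then the turn, a rotation vector about the world's x, y, z in units of 6 degrees (1.0 is 6 degrees). In form: hand dx dy dz wx wy wz; .... A call has 1 to 8 rows; each row shifts and turns the commanded pose from where the row before left it; what a row does not reach is not made up. A row lasts 1/12 s, in which the tool goes at most 41.7 mm and 7.16 degrees, less where a joint would pass 70% of its speed; a pose out of reach is approached as far as the arm can. A call is refused whole if a number of a shift passes 1 or a number of a turn 1, either way. A call with a gripper value outside its range is refused whole. The fingers move at their own pace and stop on an object; "force" is the grip in N (left out, the last holds). Time passes only in rows, so rows that do not move let the fingers close. It gives the time, the measured TCP pose, the force, the opening and the grip force at its end, in the units of the state.
- ctrl.sense(): the state, without advancing time (a new reading comes with each control period).
- ctrl.read_camera(name): name is "scene" or "top" or "wrist"; returns (picture, depth): 400x640x3 uint8, red, green, blue; 400x640 float32, m along the optical axis (not along the pixel's ray), 0 where there is no reading.
- ctrl.camera_info(name): a dict with "mtx" (3x3 intrinsics, pixels), "R" (3x3) and "t" (3): a world point X has camera coordinates R X + t; the wrist camera has in their place "mount" (4x4, takes a point from camera to tool coordinates, whose origin is the TCP and whose axes are the flange's). Camera axes: x right, y down, z forward; pixel columns grow to the right and rows downward; lengths in m; the calibration is good to about 2 mm. A picture is of the moment at which its call begins: read the wrist's pose just before it. camera_info takes no time and is no camera call.
- ctrl.job_done(): hands the job in; it is judged then, once.
Trained networks look in the newest picture that a camera, given by its name, has taken for a name from the list of things; names that differ only in an ending like _2 or _b are one class to them, and where a whole thing is asked for, a point or a joint stands for the part that bears it (a point fixed in the world has none). Each returns a list of dicts, best first, with "p" (0 to 1); they miss things now and then, are a little off and sometimes report something else, mostly with a low value. They report only what shows in the picture. A call takes as long as a camera call.
- ctrl.boxes_of(query, camera): "extent" ([left, top, width, height] in pixels, round what is visible of it).
- ctrl.trace(query, camera): "region" (400x640 bool, what is visible of it) and "extent" ([left, top, width, height] in pixels, round what is visible of it).
- ctrl.place_of(query, camera): "pixel" ([column, row] in pixels: a listed point, or the origin of a listed thing).
The state is a dict: "time_s": time; "qpos": joint angles; "qvel": joint speeds; "tau": joint torques, N m; "eef_pos": TCP position; "orientation": TCP orientation; "wrist_force": force on the tool from outside, world axes, zero at the start; "wrist_torque": the same for the moment, N m; "opening": finger opening in m; "gripper_force": force on a finger pad.
Only numpy, scipy, OpenCV 4.12 (cv2) and the standard library are available. Lean on these libraries where they do the work, as an engineer would, in place of code of your own. Each camera call takes 0.05 s, during which the arm holds its last target. There are 200 camera calls.

TASK

The filter in the bench dust extractor is to be changed, so its lid has to stand propped open. Raise the lid by its handle until it stays up by itself, swing the prop rod up out of its clip as far as it goes, then bring the lid down gently, without letting it drop, until the rod's tip is through the slot in the lid's ear and the lid rests on the rod. Leave the other things on the bench where they are.

Things in the scene. Friction and masses are not known exactly. Their poses are not given: they have to be found in the camera images.
- lid (a joint): Hinge of the grey sheet-steel lid (246 along the hinge x 226 x 10 thick, about 0.6 kg) of the bench dust extractor's filter box, a grey open box 240 x 220 x 110 high, fixed to the bench. rad: 0 shut, grows as the lid's free edge rises, 1.45 at its stop just short of upright. Its hinges are stiff (about 0.25 N m): beyond about 1.25 rad the lid stays up by itself, below about 1.05 rad it falls. It rests at about 0.905 rad on the raised prop rod.
- prop_rod (a joint): Stiff pivot (about 0.16 N m; the rod stays where it is put) of the straight bare steel prop rod, 8 in diameter, 195 long from pivot to tip, about 85 g. rad: 0 lying level in its open-topped clip outside the box's near end wall, grows as the free end swings up, 1.04 at its stop, where the rod is meant to stand and where its tip meets the lid's slot.
- lid_hinge (a point): Point on the lid's hinge line, mid-length of the box, at the top of the box's right wall (110 right of the box's middle, 110 above the bench); fixed to the box. Its axes are the box's: x along the hinge line, away from the robot, towards the end wall with the hose spigot; y from the hinge side towards the free edge, to the robot's left; z up.
- lid_handle (a point): Centre of the dark steel bow handle's bar on the lid's top: round, 12 in diameter, parallel to the hinge, clear for 90; 42 above the lid's top face, 52 above its underside, 200 from the hinge line, 23 short of the free edge; mid-length of the box. With the lid upright one finger goes between bar and lid: open only part way. Axes turn with the lid; lid shut: as lid_hinge's.
- lid_slot (a point): Centre of the slot, at its lower face, in the flat steel ear (60 x 50 x 5 thick) that sticks out of the lid's near end, in the lid's plane; 155 from the hinge line, 150 nearer the robot than mid-length, so in the plane in which the rod swings. The slot goes right through, 15 wide along the hinge and 30 long across it. Axes as lid_handle's.
- rod_pivot (a point): Axis of the rod's pivot, on a bracket 30 outside the near end wall, 190 from the hinge line towards the free edge, 80 above the bench; fixed to the box. Axes as lid_hinge's; the rod swings in the y-z plane through this point. With the joint at 0 the rod points along -y, towards the hinge side.
- rod_mid (a point): Point on the rod's centre line 110 from its pivot; in its clip the rod is 80 above the bench, with a 26 gap to the end wall behind it and free room in front of it and below it. The clip holds it loosely from 132 to 148 from the pivot, its cheeks as high as 10 above the rod's centre line. -y of this point points along the rod to its tip, x is parallel to the hinge.
- rod_tip (a point): Very end of the rod, 195 from its pivot. 16 below the end is a collar 20 in diameter, too wide for the slot: the lid's ear rests on it when the tip is through the slot. Axes as rod_mid's.
- spare_filter: A spare pleated filter panel, 196 x 176 x 28, lying flat beside the box. A bystander, loose: leave it where it is. Origin at the centre of its underside.
- screwdriver: A slim metal screwdriver, 170 long, lying beside the box. A bystander, loose: leave it where it is. Origin at the centre of its underside.
- tweezers: Steel tweezers, 130 long and 8 high, lying flat in front of the rod's end of the box. A bystander, loose: leave it where it is. Origin at the centre of its underside.
- loupe: A black eye loupe, 38 across and 38 high. A bystander, loose: leave it where it is. Origin at the centre of its underside.
- blower: A black rubber dust blower, 64 across and 110 high. A bystander, loose: leave it where it is. Origin at the centre of its underside.
- dust_cover: A glass dust cover on a round wooden base, 90 across and 68 high. A bystander, loose: leave it where it is. Origin at the centre of its underside.
- watch_holder: A brass movement holder with a watch dial on it, 41 across and 25 high. A bystander, loose: leave it where it is. Origin at the centre of its underside.
- oil_jar: An amber glass jar with a black cap, 44 across and 55 high. A bystander, loose: leave it where it is. Origin at the centre of its underside.

How it is judged:
By the outcome, as a careful person would: the job done as asked, in the order asked, and still so for the second after the job is handed in, with the robot touching nothing.
It also fails if it takes over 72 s, if anything falls off the work surface, if the arm or the gripper's body presses on something with over 40 N, if the wrist force passes 120 N, or if a joint passes its speed limit or range.

## Working session

There is one attempt and no reset: what is moved stays moved. The work goes in short steps, Python scripts to look and compute and a tool call to move; the robot and the scene stay as the last step left them, time stands still between calls to the robot, and variables do not carry over. Pictures are saved under pics/ and viewed, at most 10 in all, crops included, and the job is handed in when it is done.

Besides the shell and the picture viewer there is one more tool, called after ">>>" as name(argument=value, ...), one argument or row to a line, values as JSON. step_arm: Moves the arm, as the interface text tells. Its arguments: {"type":"object","properties":{"series":{"type":"string"},"force":{"type":"number"}},"required":["series"]}

```bash
mkdir -p pics; ls; cat > h.py <<'E'
import numpy as np, cv2
from scipy.spatial.transform import Rotation as R
from station import ctrl
def cam(name):
    s=ctrl.sense(); im,d=ctrl.read_camera(name); i=ctrl.camera_info(name); K=np.array(i["mtx"])
    if "mount" in i:
        T=np.eye(4); T[:3,:3]=R.from_quat(s["orientation"]).as_matrix(); T[:3,3]=s["eef_pos"]; T=T@np.array(i["mount"])
    else:
        T=np.eye(4); T[:3,:3]=np.array(i["R"]).T; T[:3,3]=-T[:3,:3]@np.array(i["t"])
    return im,d,K,T
def cloud(d,K,T):
    v,u=np.mgrid[:400,:640]; p=np.stack([(u-K[0,2])/K[0,0]*d,(v-K[1,2])/K[1,1]*d,d],-1)
    return p@T[:3,:3].T+T[:3,3]
def proj(X,K,T):
    c=(np.asarray(X)-T[:3,3])@T[:3,:3]; return c[...,:2]/c[...,2:]*[K[0,0],K[1,1]]+K[:2,2]
def save(n,im): cv2.imwrite(f"pics/{n}.png",im[...,::-1])
E
python3 - <<'E'
from h import *
print(ctrl.sense()); print(ctrl.grasp_offset)
ims=[]
for c in("scene","top"):
    im,d,K,T=cam(c); P=cloud(d,K,T); ims.append(im)
    print(c,T[:3,3].round(3))
    for q in("lid","lid_handle","lid_slot","rod_tip","rod_mid","rod_pivot","lid_hinge"):
        r=ctrl.place_of(q,c)
        for k in r[:1]:
            u,v=np.array(k["pixel"]).round().astype(int); print(q,k["p"],u,v,P[min(v,399),min(u,639)].round(3))
save("a",np.vstack([cv2.resize(i,(480,300)) for i in ims]))
E
```

```text
pics
{'time_s': 0.0, 'qpos': array([ 1.2614736 ,  0.61590725, -0.01259895,  1.42495271,  0.00808869,
        1.10341196, -0.04044514]), 'qvel': array([ 1.26445415e-03, -2.17337411e-03,  1.28899913e-03, -3.09618219e-03,
       -4.85330925e-05,  2.01358796e-04, -1.32135153e-03]), 'tau': array([-4.69466386e-05, -4.69218957e+01,  2.58629154e-01, -1.71036386e+01,
        9.77463234e-03,  9.60253878e-03,  3.95042207e-06]), 'eef_pos': array([ 0.1811742 , -0.6234143 ,  0.23012816]), 'orientation': array([ 9.90017037e-01,  1.40941614e-01, -2.04868739e-04, -1.29854961e-03]), 'wrist_force': array([ 0.54538086, -0.88006523, -0.28892538]), 'wrist_torque': array([-0.0025137 ,  0.00169432,  0.01852696]), 'gripper_force': 0.0, 'opening': 0.08529479056200666}
0.0187
scene [0.866 0.714 1.339]Traceback (most recent call last):
  File "<stdin>", line 8, in <module>
ValueError: it knows: blower, dust_cover, lid_handle, lid_hinge, lid_slot, loupe, oil_jar, rod_mid, rod_pivot, rod_tip, screwdriver, spare_filter, tweezers, watch_holder
```

```bash
python3 - <<'E'
from h import *
ims=[]
for c in("scene","top"):
    im,d,K,T=cam(c); P=cloud(d,K,T); ims.append(im)
    print(c,T[:3,3].round(3))
    for q in("lid_handle","lid_slot","rod_tip","rod_mid","rod_pivot","lid_hinge","tweezers","screwdriver","spare_filter","blower","dust_cover","oil_jar","loupe","watch_holder"):
        r=ctrl.place_of(q,c)
        for k in r[:1]:
            u,v=np.array(k["pixel"]).round().astype(int); print(q,round(k["p"],2),u,v,P[min(v,399),min(u,639)].round(3))
save("a",np.vstack([cv2.resize(i,(480,300)) for i in ims]))
E
```

```text
scene [0.866 0.714 1.339]
lid_handle 0.96 301 245 [0.632 0.154 0.168]
lid_slot 0.72 340 222 [ 0.438  0.05  -0.004]
rod_tip 0.72 278 201 [ 0.622 -0.044  0.124]
rod_mid 0.57 329 212 [0.482 0.046 0.086]
rod_pivot 0.58 344 234 [0.478 0.142 0.091]
lid_hinge 0.66 274 204 [ 0.638 -0.038  0.126]
tweezers 0.69 365 220 [0.361 0.087 0.007]
screwdriver 0.67 276 202 [ 0.629 -0.045  0.121]
spare_filter 0.92 322 309 [0.64  0.311 0.033]
blower 0.58 233 148 [ 0.661 -0.385  0.042]
dust_cover 0.63 432 302 [0.337 0.442 0.048]
oil_jar 0.74 267 137 [ 0.524 -0.386  0.033]
loupe 0.43 412 264 [0.321 0.309 0.042]
watch_holder 0.63 317 135 [ 0.339 -0.33   0.01 ]
top [ 0.291 -0.003  1.09 ]
lid_handle 0.65 264 140 [0.632 0.159 0.17 ]
lid_slot 0.85 281 200 [0.488 0.106 0.118]
rod_tip 0.7 340 208 [ 0.5   -0.056  0.001]
rod_mid 0.52 306 204 [0.505 0.044 0.001]
rod_pivot 0.57 263 204 [0.495 0.17  0.001]
lid_hinge 0.68 343 152 [ 0.674 -0.055 -0.001]
tweezers 0.61 287 256 [ 0.35   0.086 -0.   ]
screwdriver 0.5 366 174 [ 0.605 -0.126  0.014]
spare_filter 0.81 222 157 [0.62  0.3   0.034]
blower 0.84 460 165 [ 0.644 -0.391  0.045]
dust_cover 0.91 168 254 [0.328 0.405 0.055]
oil_jar 0.85 463 214 [ 0.498 -0.394  0.056]
loupe 0.54 208 259 [0.323 0.299 0.04 ]
watch_holder 0.56 440 282 [ 0.31  -0.341  0.027]
```

View pics/a.png

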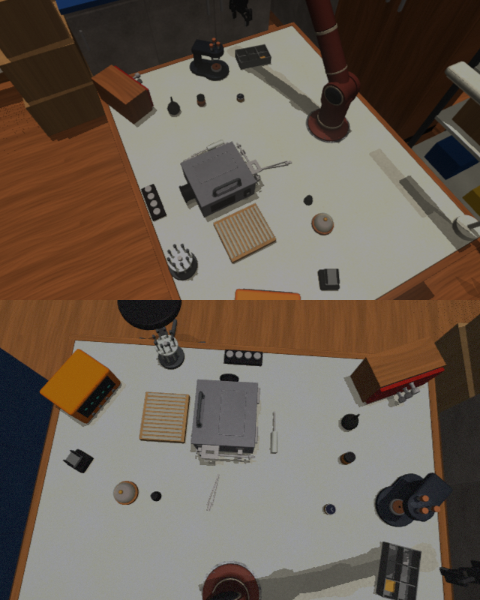

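The scene picture shows the box upright near the middle, with its handle on the left side. The top picture has the lid at about (190-258, 380-460), the rod end towards the robot, the filter at left, the screwdriver at right and the tweezers in front. I'll fit the lid next.

```bash
python3 - <<'E'
from h import *
for c in("scene","top"):
    im,d,K,T=cam(c); P=cloud(d,K,T); Q=P.reshape(-1,3)
    m=(abs(Q[:,2]-.120)<.008)&(Q[:,0]>.4)&(Q[:,0]<.85)&(Q[:,1]>-.15)&(Q[:,1]<.25)
    img=np.zeros((500,500),np.uint8); q=Q[m]; px=((q[:,:2]-[.4,-.2])*1000).astype(int)
    img[px[:,0].clip(0,499),px[:,1].clip(0,499)]=255
    img=cv2.morphologyEx(img,cv2.MORPH_CLOSE,np.ones((9,9))); img=cv2.morphologyEx(img,cv2.MORPH_OPEN,np.ones((75,75)))
    r=cv2.minAreaRect(cv2.findNonZero(img)); print(c,np.median(q[:,2]),"y,x=",np.array(r[0])/1000+[-.2,.4],r[1:])
    m=(Q[:,2]>.15)&(Q[:,2]<.18)&(abs(Q[:,0]-.63)<.1)&(abs(Q[:,1]-.15)<.08); h=Q[m]
    print("handle",h.mean(0),h[:,2].max()); print(cv2.fitLine(h[:,:2].astype(np.float32),2,0,.01,.01).ravel() , h.min(0),h.max(0))
    save("b"+c,cv2.resize(im[110:290,200:420] if c=="scene" else im[90:280,190:410],None,fx=3,fy=3))
im=np.hstack([cv2.imread(f"pics/b{c}.png")[:540,:660] for c in("scene","top")]); cv2.imwrite("pics/b.png",cv2.resize(im,None,fx=.6,fy=.6))
E
```

```text
scene 0.12220335409603034 y,x= [0.04102119 0.63104688] ((243.6121368408203, 174.18045043945312), 88.83875274658203)
handle [0.63156783 0.15553104 0.16700086] 0.17401853084906582
[0.9998918  0.01470908 0.63156784 0.15553105] [0.56968425 0.14375547 0.15076825] [0.68972668 0.1616352  0.17401853]
top 0.12130072982973639 y,x= [0.0555 0.629 ] ((242.0, 199.0), 90.0)
handle [0.62503379 0.15609687 0.16619107] 0.17162498672793547
[0.99994797 0.01020403 0.6250338  0.15609688] [0.5694598  0.15010119 0.15121527] [0.68848809 0.16316877 0.17162499]
```

View pics/b.png

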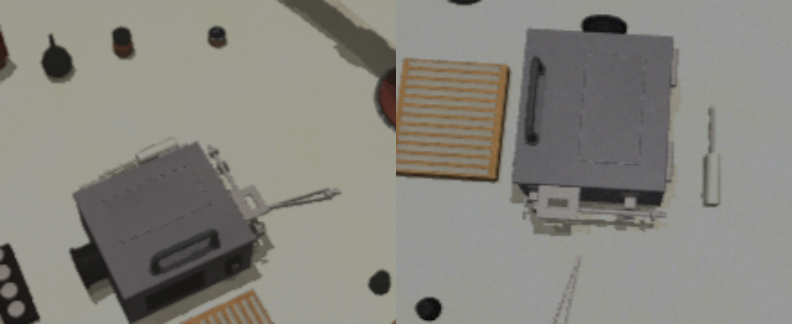

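The crop confirms the layout: the box is yawed only about 0.7°, the handle bar is at about (0.63, 0.156, 0.165), and the ear with the rod below it faces the robot. I'll move to above the handle.

>>> step_arm(
  series="60 .47 .8 .5 0 0 -.33;60 .47 .8 .5 0 0 -.33;60 .47 .8 .5 0 0 -.33;60 .47 .8 .5 0 0 -.33;60 .47 .8 .3 0 0 -.33;60 .47 .8 .3 0 0 -.33;60 .47 .8 0 0 0 -.33;60 .47 .8 0 0 0 -.27",
  force=30,
)

```text
time_s: 2.32
eef_pos: [0.295, -0.4312, 0.3103]
orientation: [1.0, 0.006, 0.001, 0.001]
wrist_force: [0.6, -1.0, -0.1]
opening: 0.0596
gripper_force: 0.0
```

>>> step_arm(
  series="60 .47 .8 0 0 0 0;60 .47 .8 0 0 0 0;60 .47 .8 0 0 0 0;60 .47 .8 0 0 0 0;60 .47 .8 0 0 0 0;60 .47 .8 0 0 0 0;60 .47 .8 0 0 0 0;60 .47 .8 0 0 0 0",
)

```text
time_s: 2.98
eef_pos: [0.4075, -0.2389, 0.3096]
orientation: [1.0, 0.006, 0.0, 0.0]
wrist_force: [0.2, -0.6, 0.2]
opening: 0.0599
gripper_force: 0.0
```

>>> step_arm(
  series="60 .47 .8 0 0 0 0;60 .47 .8 0 0 0 0;60 .47 .8 0 0 0 0;60 .47 .8 0 0 0 0;60 .47 .8 0 0 0 0;60 .47 .8 0 0 0 0;60 .47 .8 0 0 0 0;60 .47 .8 0 0 0 0",
)

```text
time_s: 3.65
eef_pos: [0.5203, -0.047, 0.3095]
orientation: [1.0, 0.006, 0.0, 0.0]
wrist_force: [0.9, -0.2, 1.1]
opening: 0.0599
gripper_force: 0.0
```

>>> step_arm(
  series="60 .46 .84 -.2 0 0 0;60 .46 .84 -.2 0 0 0;60 .46 .84 -.2 0 0 0;60 .46 .84 -.2 0 0 0;60 .46 .84 -.2 0 0 0;60 .46 .84 -.2 0 0 0;60 .46 .84 -.2 0 0 0;60 .44 .84 -.2 0 0 0",
)

```text
time_s: 4.32
eef_pos: [0.6302, 0.1546, 0.261]
orientation: [1.0, 0.006, 0.0, 0.0]
wrist_force: [0.4, -0.5, 0.0]
opening: 0.0602
gripper_force: 0.0
```

```bash
python3 - <<'E'
from h import *
s=ctrl.sense(); print(s["eef_pos"],s["qpos"].round(2),s["wrist_force"])
im,d,K,T=cam("wrist"); P=cloud(d,K,T).reshape(-1,3)
m=(P[:,2]>.155)&(P[:,2]<.18)&(abs(P[:,0]-.63)<.08)&(abs(P[:,1]-.15)<.05)&(d.ravel()>0); h=P[m]
print(len(h),h.mean(0),h.min(0),h.max(0),cv2.fitLine(h[:,:2].astype(np.float32),2,0,.01,.01).ravel())
save("c",im)
E
```

```text
[0.63023339 0.15459361 0.26098564] [-0.17  0.6  -0.19  1.38  0.11  1.18 -1.93] [ 0.43392718 -0.45605206  0.03917949]
2228 [0.63433618 0.15646538 0.16630683] [0.56738216 0.14986395 0.15509447] [0.68843019 0.1628474  0.16994117] [0.99988586 0.01510682 0.6343362  0.15646538]
```

View pics/c.png

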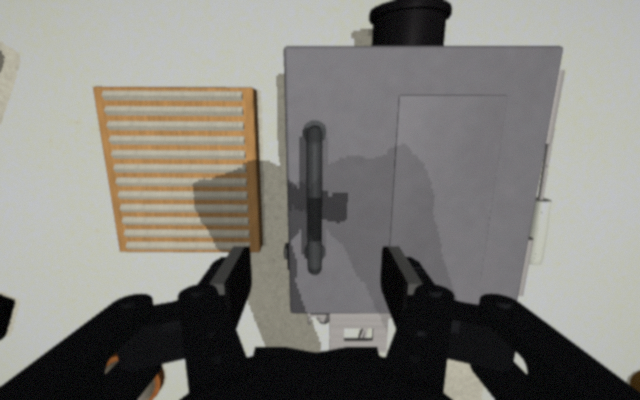

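The wrist view shows the bar vertical at column 315, rows 125-270, between the fingers. The slot is at (358, 333). Descending and gripping.

>>> step_arm(
  series="50 0 .06 -.7 0 0 0;50 0 0 -.7 0 0 0;50 0 0 -.7 0 0 0;50 0 0 -.7 0 0 0;50 0 0 -.6 0 0 0;50 0 0 -.5 0 0 0;50 0 0 0 0 0 0",
)

```text
time_s: 4.95
eef_pos: [0.6272, 0.1542, 0.1406]
orientation: [1.0, 0.006, -0.004, 0.001]
wrist_force: [0.2, -0.9, -1.2]
opening: 0.05
gripper_force: 0.0
```

>>> step_arm(
  series="8 0 0 0 0 0 0;8 0 0 0 0 0 0;8 0 0 0 0 0 0;8 0 0 0 0 0 0;8 0 0 0 0 0 0;8 0 0 0 0 0 0",
  force=30,
)

```text
time_s: 5.45
eef_pos: [0.6306, 0.1559, 0.146]
orientation: [1.0, 0.006, 0.002, -0.001]
wrist_force: [0.0, 0.5, 4.8]
opening: 0.0106
gripper_force: 29.4
```

```bash
cat > arc.py <<'E'
import sys,numpy as np
a,b,n=float(sys.argv[1]),float(sys.argv[2]),int(sys.argv[3])
t=np.linspace(a,b,n+1)+np.arctan2(.052,.2); r=.2066/.03
y=np.round(r*np.cos(t),2);z=np.round(r*np.sin(t),2)
for i in range(n): print(f"{y[i+1]-y[i]:.2f} {z[i+1]-z[i]:.2f}",end=";\n" if i%8==7 else "; ")
print(y[-1]*.03-.0435,z[-1]*.03+.11)
E
python3 arc.py 0 1.38 24
```

```text
-0.12 0.38; -0.13 0.38; -0.15 0.36; -0.18 0.36; -0.19 0.34; -0.21 0.33; -0.24 0.33; -0.25 0.30;
-0.26 0.29; -0.29 0.28; -0.30 0.26; -0.31 0.24; -0.33 0.22; -0.34 0.21; -0.35 0.18; -0.36 0.16;
-0.37 0.14; -0.38 0.13; -0.38 0.09; -0.39 0.08; -0.39 0.06; -0.40 0.03; -0.39 0.01; -0.40 -0.02;
-0.0567 0.3161
```

>>> step_arm(
  series="8 0 -.12 .38 0 0 0;8 0 -.13 .38 0 0 0;8 0 -.15 .36 0 0 0;8 0 -.18 .36 0 0 0;8 0 -.19 .34 0 0 0;8 0 -.21 .33 0 0 0;8 0 -.24 .33 0 0 0;8 .02 -.25 .3 0 0 0",
)

```text
time_s: 6.12
eef_pos: [0.6311, 0.1147, 0.2286]
orientation: [1.0, 0.007, 0.002, -0.003]
wrist_force: [1.9, 5.9, -2.2]
opening: 0.0107
gripper_force: 29.2
```

>>> step_arm(
  series="8 0 -.26 .29 0 0 0;8 0 -.29 .28 0 0 0;8 0 -.3 .26 0 0 0;8 0 -.31 .24 0 0 0;8 0 -.33 .22 0 0 0;8 0 -.34 .21 0 0 0;8 0 -.35 .18 0 0 0;8 .03 -.36 .16 0 0 0",
)

```text
time_s: 6.78
eef_pos: [0.6321, 0.0422, 0.2865]
orientation: [1.0, 0.009, 0.003, -0.006]
wrist_force: [-1.1, 9.9, 10.0]
opening: 0.0107
gripper_force: 29.6
```

>>> step_arm(
  series="8 0 -.37 .14 0 0 0;8 0 -.38 .13 0 0 0;8 0 -.38 .09 0 0 0;8 0 -.39 .08 0 0 0;8 0 -.39 .06 0 0 0;8 0 -.4 .03 0 0 0;8 .03 -.39 .01 0 0 0;8 0 -.4 -.02 0 0 0",
)

```text
time_s: 7.45
eef_pos: [0.6334, -0.0558, 0.3028]
orientation: [1.0, 0.007, 0.004, -0.002]
wrist_force: [-0.3, 2.6, 4.9]
opening: 0.0104
gripper_force: 31.2
```

>>> step_arm(
  series="8 0 0 0 0 0 0;8 0 0 0 0 0 0;8 0 0 0 0 0 0",
)

```text
time_s: 7.7
eef_pos: [0.6335, -0.0591, 0.3024]
orientation: [1.0, 0.006, 0.004, 0.001]
wrist_force: [0.5, -0.1, 9.1]
opening: 0.0108
gripper_force: 32.3
```

```bash
python3 - <<'E'
from h import *
s=ctrl.sense(); print(s["eef_pos"],s["qpos"].round(2),s["wrist_force"])
im,d,K,T=cam("scene"); P=cloud(d,K,T); save("d",cv2.resize(im[90:270,220:440],None,fx=3,fy=3))
for q in("lid_slot","rod_tip","rod_mid","rod_pivot"):
    k=ctrl.place_of(q,"scene")[0]; u,v=np.array(k["pixel"]).round().astype(int); print(q,k["p"],u,v,P[v,u].round(3))
print(proj([[.48,.1445,.08],[.48,-.05,.08],[.48,.0345,.08]],K,T))
E
```

```text
[ 0.63349445 -0.05912683  0.30242012] [ 0.16  0.54 -0.18  1.36  0.1   1.24 -1.58] [ 0.51120166 -0.12628642  9.07589202]
lid_slot 0.85 320 163 [ 0.388 -0.205  0.004]
rod_tip 0.71 413 267 [0.321 0.317 0.037]
rod_mid 0.71 325 209 [ 0.462 -0.019 -0.002]
rod_pivot 0.96 344 234 [0.48  0.144 0.096]
[[343.6631905  236.63455918]
 [316.53101839 191.2103716 ]
 [327.88988694 210.2271821 ]]
```

View pics/d.png

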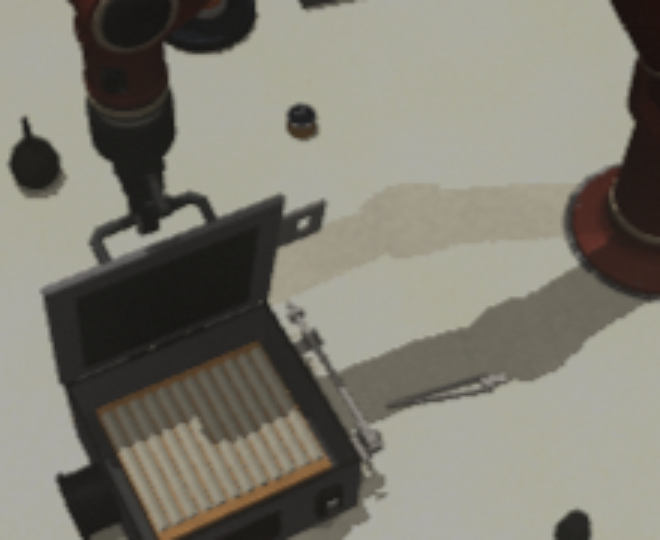

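The lid is up at about 1.38 rad with the handle in the grip. The rod lies from the pivot at crop (370,440) to the tip at (295,310), which matches my model. Releasing only part way and backing up.

>>> step_arm(
  series="30 0 0 0 0 0 0;30 0 0 0 0 0 0;30 0 0 0 0 0 0;30 0 0 .2 0 0 0;30 0 0 .6 0 0 0;30 0 0 .8 0 0 0;30 0 0 .8 0 0 0;30 0 0 .4 0 0 0",
  force=20,
)

```text
time_s: 8.62
eef_pos: [0.6327, -0.058, 0.3858]
orientation: [1.0, 0.006, 0.002, 0.0]
wrist_force: [1.0, 0.2, 0.5]
opening: 0.0302
gripper_force: 0.0
```

>>> step_arm(
  series="30 -.32 .25 0 0 0 .95;30 -.32 .25 0 0 0 .95;30 -.32 .25 0 0 0 .95;30 -.32 .25 0 0 0 .95;30 -.32 .25 0 0 0 .95;30 -.32 .25 0 0 0 .95;30 -.32 .25 0 0 0 .95;30 -.32 .25 0 0 0 .95",
)

```text
time_s: 9.28
eef_pos: [0.5544, 0.0022, 0.3825]
orientation: [0.918, 0.396, -0.0, -0.0]
wrist_force: [-0.2, 0.0, 0.0]
opening: 0.0299
gripper_force: 0.0
```

>>> step_arm(
  series="24 -.32 .25 0 0 0 .95;24 -.32 .25 0 0 0 .95;24 -.32 .25 0 0 0 .95;24 -.32 .25 0 0 0 .95;24 -.32 .25 0 0 0 .95;24 -.32 .25 0 0 0 .95;24 -.32 .25 0 0 0 .95;24 -.32 .25 0 0 0 .75",
)

```text
time_s: 9.95
eef_pos: [0.4777, 0.0621, 0.3825]
orientation: [0.701, 0.713, -0.0, -0.0]
wrist_force: [0.9, 0.0, -0.2]
opening: 0.0242
gripper_force: 0.0
```

>>> step_arm(
  series="24 0 0 -.3 0 0 0;24 0 0 -.6 0 0 0;24 0 0 -.6 0 0 0;24 0 0 -.6 0 0 0;24 0 0 -.6 0 0 0;24 0 0 -.6 0 0 0;24 0 0 0 0 0 0",
)

```text
time_s: 10.53
eef_pos: [0.4763, 0.0603, 0.2797]
orientation: [0.704, 0.711, -0.004, -0.002]
wrist_force: [0.2, -1.2, 0.0]
opening: 0.0238
gripper_force: 0.0
```

```bash
python3 - <<'E'
from h import *
s=ctrl.sense(); print(s["eef_pos"],s["orientation"].round(4),s["qpos"].round(2),s["wrist_force"])
im,d,K,T=cam("wrist"); P=cloud(d,K,T); Q=P.reshape(-1,3)
print(T[:3,3])
m=(Q[:,2]>.070)&(Q[:,2]<.095)&(abs(Q[:,0]-.48)<.02)&(Q[:,1]>-.06)&(Q[:,1]<.13)&(d.ravel()>0); h=Q[m]
print(len(h)); 
if len(h)>20: print(h.mean(0),h.min(0),h.max(0),cv2.fitLine(h[:,:2].astype(np.float32),2,0,.01,.01).ravel())
pp=proj([[.479,.1446,.08],[.4815,-.05,.08],[.48,.0595,.08]],K,T); print(pp)
save("e",im)
E
```

```text
[0.47633282 0.06031576 0.27966653] [ 0.7035  0.7107 -0.0036 -0.0024] [ 0.24  0.35 -0.57  1.81  0.21  1.06 -0.39] [ 0.16931656 -1.23375177  0.00726797]
[0.47684579 0.12717096 0.42235054]
1598
[0.48054605 0.03413192 0.08245107] [ 0.46829675 -0.0490356   0.07012878] [0.49992902 0.12971365 0.09136417] [ 0.0214331  -0.9997703   0.48054606  0.03413192]
[[321.07390033  97.3943607 ]
 [320.94376197 273.52952763]
 [320.92531353 180.80880914]]
```

View pics/e.png

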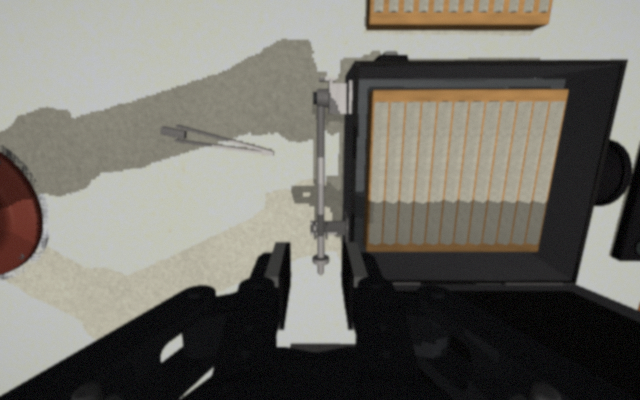

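The wrist view shows the rod in column 321 from the pivot (row 97) to the tip (row 272), exactly on the model line. The lid stays up at lower right. Descending around the rod.

>>> step_arm(
  series="24 .08 0 -.7 0 0 0;22 0 0 -.8 0 0 0;22 0 0 -.8 0 0 0;22 0 0 -.8 0 0 0;22 0 0 -.8 0 0 0;22 0 0 -.6 0 0 0;22 0 0 0 0 0 0;22 0 0 0 0 0 0",
)

```text
time_s: 11.25
eef_pos: [0.4815, 0.0619, 0.1489]
orientation: [0.703, 0.711, 0.0, 0.0]
wrist_force: [0.2, 0.5, 0.7]
opening: 0.0223
gripper_force: 0.0
```

>>> step_arm(
  series="22 -.05 0 -.5 0 0 0;22 0 0 -.6 0 0 0;22 0 0 -.6 0 0 0;22 0 0 -.6 0 0 0;22 0 0 -.4 0 0 0;22 0 0 -.2 0 0 0;22 0 0 0 0 0 0;22 0 0 0 0 0 0",
)

```text
time_s: 11.92
eef_pos: [0.4818, 0.0619, 0.069]
orientation: [0.703, 0.711, 0.002, 0.004]
wrist_force: [-13.2, -3.7, 46.5]
opening: 0.0222
gripper_force: 23.0
```

>>> step_arm(
  series="4 0 0 0 0 0 0;4 0 0 0 0 0 0;4 0 0 0 0 0 0;4 0 0 0 0 0 0;4 0 0 0 0 0 0",
  force=25,
)

```text
time_s: 12.33
eef_pos: [0.4799, 0.0618, 0.0666]
orientation: [0.703, 0.711, 0.0, 0.002]
wrist_force: [-9.3, -2.2, 30.0]
opening: 0.007
gripper_force: 25.6
```

```bash
python3 - <<'E'
# rod swing: grasp point path with tilt phi about -x; TCP is .0187 beyond the grasp point
import numpy as np
L=.0835; n=24
t=np.linspace(0,1.07,n+1); f=np.radians(36)*np.linspace(0,1,n+1)
y=.1446-L*np.cos(t)-.0187*np.sin(f); z=.08+L*np.sin(t)-.0187*np.cos(f)
y=np.round(y/.03,2); z=np.round(z/.03,2)
print("; ".join(f"{a:.2f} {b:.2f}" for a,b in zip(np.diff(y),np.diff(z)))); print(y[-1]*.03,z[-1]*.03, "turn per row",-6/n)
E
```

```text
-0.02 0.13; 0.00 0.12; -0.01 0.13; 0.01 0.12; 0.00 0.12; 0.02 0.13; 0.02 0.12; 0.02 0.12; 0.03 0.12; 0.04 0.11; 0.04 0.12; 0.04 0.11; 0.05 0.11; 0.06 0.11; 0.06 0.11; 0.06 0.10; 0.07 0.10; 0.07 0.09; 0.08 0.09; 0.08 0.09; 0.08 0.09; 0.09 0.08; 0.09 0.07; 0.10 0.07
0.0936 0.13799999999999998 turn per row -0.25
```

The rising wrist force means the gripper touches the wall's rim. I'll unload first, then swing the rod.

>>> step_arm(
  series="4 0 0 .2 0 0 0;4 0 -.02 .13 -.25 0 0;4 0 0 .12 -.25 0 0;4 0 -.01 .13 -.25 0 0;4 0 .01 .12 -.25 0 0;4 0 0 .12 -.25 0 0;4 0 .02 .13 -.25 0 0;4 0 .02 .12 -.25 0 0",
)

```text
time_s: 13.0
eef_pos: [0.4797, 0.064, 0.0945]
orientation: [0.7, 0.709, -0.064, 0.064]
wrist_force: [-1.3, 1.9, -6.1]
opening: 0.0069
gripper_force: 24.2
```

>>> step_arm(
  series="4 0 .02 .12 -.25 0 0;4 0 .03 .12 -.25 0 0;4 0 .04 .11 -.25 0 0;4 0 .04 .12 -.25 0 0;4 0 .04 .11 -.25 0 0;4 0 .05 .11 -.25 0 0;4 0 .06 .11 -.25 0 0;4 0 .06 .11 -.25 0 0",
)

```text
time_s: 13.67
eef_pos: [0.4795, 0.075, 0.1208]
orientation: [0.689, 0.698, -0.138, 0.137]
wrist_force: [-0.8, 3.0, -9.6]
opening: 0.0068
gripper_force: 24.2
```

>>> step_arm(
  series="4 0 .06 .1 -.25 0 0;4 0 .07 .1 -.25 0 0;4 0 .07 .09 -.25 0 0;4 0 .08 .09 -.25 0 0;4 0 .08 .09 -.25 0 0;4 0 .08 .09 -.25 0 0;4 0 .09 .08 -.25 0 0;4 0 .09 .07 -.25 0 0",
)

```text
time_s: 14.33
eef_pos: [0.4793, 0.0932, 0.1414]
orientation: [0.671, 0.68, -0.21, 0.208]
wrist_force: [-0.7, 0.6, -11.3]
opening: 0.0064
gripper_force: 24.3
```

>>> step_arm(
  series="4 0 .1 .07 -.25 0 0;4 0 .06 .04 0 0 0;4 0 0 0 0 0 0;4 0 0 0 0 0 0",
)

```text
time_s: 14.67
eef_pos: [0.4791, 0.0959, 0.1438]
orientation: [0.669, 0.677, -0.22, 0.216]
wrist_force: [1.9, -2.8, -19.1]
opening: 0.0066
gripper_force: 24.6
```

```bash
cat > look.py <<'E'
from h import *
import sys
s=ctrl.sense(); print(s["eef_pos"],s["qpos"].round(2),s["wrist_force"])
im,d,K,T=cam("scene"); P=cloud(d,K,T)
t=1.04; pr=[[.479,.1446,.08],[.48,.1446-.195*np.cos(t),.08+.195*np.sin(t)]]
print(proj(pr,K,T))
for q in("lid_slot","rod_tip","rod_pivot"):
    for k in ctrl.place_of(q,"scene")[:1]: print(q,k["p"],k["pixel"])
save(sys.argv[1],cv2.resize(im[110:250,250:420],None,fx=4,fy=4))
E
python3 look.py f
```

```text
[0.4791303  0.09591719 0.14381544] [-0.47  0.66 -0.13  1.86  0.66  1.13 -1.03] [  1.87547829  -2.79835866 -19.08234299]
[[343.95508698 236.53704339]
 [331.15424888 183.35911208]]
lid_slot 0.59 [320.6, 162.8]
rod_tip 0.51 [331.3, 184.5]
rod_pivot 0.59 [343.5, 235.2]
```

View pics/f.png

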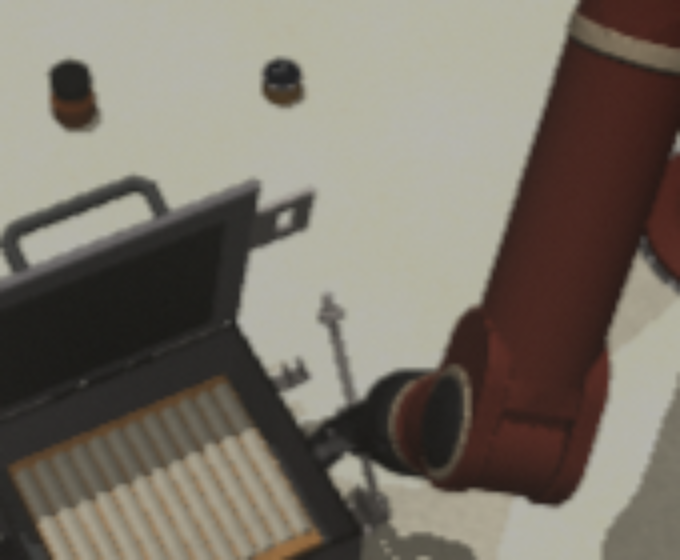

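The rod tip is at full-image (332,184), as predicted for the 1.04 stop. Releasing it and backing off along the tool axis.

>>> step_arm(
  series="24 0 0 -.05 0 0 0;24 0 0 0 0 0 0;24 0 0 0 0 0 0;24 0 .2 .28 0 0 0;24 0 .35 .48 0 0 0;24 0 .5 .7 0 0 0;24 0 .5 .7 0 0 0;24 0 .4 .6 0 0 0",
)

```text
time_s: 15.53
eef_pos: [0.4795, 0.1567, 0.2301]
orientation: [0.668, 0.677, -0.218, 0.218]
wrist_force: [-0.2, 0.5, -0.8]
opening: 0.0241
gripper_force: 0.0
```

>>> step_arm(
  series="24 0 0 .9 .75 0 0;24 0 0 .9 .75 0 0;24 0 0 .9 .75 0 0;24 0 0 .9 .75 0 0;24 0 0 .9 .75 0 0;24 0 0 .9 .75 0 0;24 0 0 .6 .75 0 0;24 0 0 .2 .75 0 0",
)

```text
time_s: 16.2
eef_pos: [0.4796, 0.1558, 0.4192]
orientation: [0.702, 0.712, 0.006, 0.001]
wrist_force: [-0.1, 0.2, -0.2]
opening: 0.024
gripper_force: 0.0
```

```bash
python3 - <<'E'
from h import *
s=ctrl.sense(); print(s["eef_pos"],s["orientation"].round(3),s["qpos"].round(2))
for c in("scene","top"):
    im,d,K,T=cam(c); P=cloud(d,K,T).reshape(-1,3)
    # lid plane angle from handle-bar points
    m=(P[:,2]>.22)&(P[:,2]<.36)&(P[:,0]>.55)&(P[:,0]<.72)&(P[:,1]>-.12)&(P[:,1]<.02); h=P[m]
    b=h[(h[:,1]<-.04)]; print(c,len(b), b.mean(0) if len(b) else "", h[:,2].max())
    k=ctrl.place_of("lid_handle",c); print(k[0]["p"],k[0]["pixel"]) if k else 0
    for th in(1.3,1.38,1.45):
        a=th+np.arctan2(.052,.2); print(th,proj([.632,-.0435+.2066*np.cos(a),.11+.2066*np.sin(a)],K,T).round(1))
E
```

```text
[0.47959496 0.15579205 0.41918169] [0.702 0.712 0.006 0.001] [-0.15  0.26 -0.28  1.49  0.07  1.39 -0.42]
scene 190 [ 0.63286446 -0.05629411  0.32150537] 0.3399881010740562
0.95 [264.5, 161.5]
1.3 [270.8 166.6]
1.38 [268.6 162.5]
1.45 [266.7 159.3]
top 329 [ 0.62813778 -0.05501034  0.32138576] 0.33699063709270993
0.6 [352.8, 122.4]
1.3 [345.1 122. ]
1.38 [352.6 122.6]
1.45 [359.1 123.3]
```

>>> step_arm(
  series="30 .32 -.45 0 0 0 -.94;30 .32 -.45 0 0 0 -.94;30 .32 -.45 0 0 0 -.94;30 .32 -.45 0 0 0 -.94;30 .32 -.45 0 0 0 -.94;30 .32 -.45 0 0 0 -.94;30 .32 -.45 0 0 0 -.94;30 .32 -.45 0 0 0 -.94",
)

```text
time_s: 17.07
eef_pos: [0.5557, 0.0483, 0.4114]
orientation: [0.922, 0.387, -0.002, -0.0]
wrist_force: [-0.4, 0.2, 0.0]
opening: 0.03
gripper_force: 0.0
```

>>> step_arm(
  series="30 .32 -.45 0 0 0 -.94;30 .32 -.45 0 0 0 -.94;30 .32 -.45 0 0 0 -.94;30 .32 -.45 0 0 0 -.94;30 .32 -.45 0 0 0 -.94;30 .32 -.45 0 0 0 -.94;30 .32 -.45 0 0 0 -.94;30 .32 -.43 0 0 0 -.84",
)

```text
time_s: 17.73
eef_pos: [0.633, -0.0586, 0.4111]
orientation: [1.0, 0.009, -0.002, 0.0]
wrist_force: [-0.3, -0.9, 0.3]
opening: 0.0297
gripper_force: 0.0
```

>>> step_arm(
  series="30 0 0 0 0 0 0;30 0 0 0 0 0 0",
)

```text
time_s: 17.9
eef_pos: [0.6327, -0.0589, 0.4109]
orientation: [1.0, 0.011, -0.002, -0.0]
wrist_force: [-0.9, -0.2, 0.5]
opening: 0.03
gripper_force: 0.0
```

```bash
python3 arc.py 1.38 1.06 12; python3 arc.py 1.06 .9 10
```

```text
0.19 0.01; 0.18 0.01; 0.18 0.00; 0.19 -0.01; 0.18 -0.01; 0.18 -0.02; 0.19 -0.02; 0.18 -0.02;
0.18 -0.03; 0.18 -0.03; 0.18 -0.04; 0.18 -0.05; 0.009000000000000001 0.3098
0.10 -0.03; 0.11 -0.03; 0.10 -0.03; 0.11 -0.03; 0.10 -0.04; 0.11 -0.04; 0.10 -0.04; 0.10 -0.04;
0.10 -0.04; 0.11 -0.04; 0.0402 0.299
```

>>> step_arm(
  series="30 0 .02 -.5 0 0 0;30 0 0 -.7 0 0 0;30 0 0 -.8 0 0 0;30 0 0 -.7 0 0 0;30 0 0 -.5 0 0 0;30 0 0 -.4 0 0 0;30 0 0 0 0 0 0;30 0 0 0 0 0 0",
)

```text
time_s: 18.57
eef_pos: [0.6323, -0.0578, 0.3044]
orientation: [1.0, 0.012, -0.001, -0.001]
wrist_force: [-0.2, 0.0, 0.8]
opening: 0.0297
gripper_force: 0.0
```

>>> step_arm(
  series="8 0 0 0 0 0 0;8 0 0 0 0 0 0;8 0 0 0 0 0 0;8 0 0 0 0 0 0;8 0 0 0 0 0 0",
  force=30,
)

```text
time_s: 18.98
eef_pos: [0.6334, -0.0595, 0.3061]
orientation: [1.0, 0.01, 0.001, -0.0]
wrist_force: [-0.7, 1.1, 4.9]
opening: 0.0106
gripper_force: 29.6
```

Gripped. Lowering.

>>> step_arm(
  series="8 0 .19 .01 0 0 0;8 0 .18 .01 0 0 0;8 0 .18 0 0 0 0;8 0 .19 -.01 0 0 0;8 0 .18 -.01 0 0 0;8 0 .18 -.02 0 0 0;8 0 .19 -.02 0 0 0;8 0 .18 -.02 0 0 0",
)

```text
time_s: 19.65
eef_pos: [0.6328, -0.0161, 0.3038]
orientation: [1.0, 0.009, 0.0, 0.001]
wrist_force: [-2.2, -0.9, 5.3]
opening: 0.0105
gripper_force: 31.0
```

>>> step_arm(
  series="8 0 .18 -.03 0 0 0;8 0 .18 -.03 0 0 0;8 0 .18 -.04 0 0 0;8 0 .18 -.05 0 0 0;8 0 0 0 0 0 0;8 0 0 0 0 0 0",
)

```text
time_s: 20.15
eef_pos: [0.6325, 0.0079, 0.2985]
orientation: [1.0, 0.011, -0.0, -0.001]
wrist_force: [-3.1, 2.6, 5.2]
opening: 0.0106
gripper_force: 31.4
```

```bash
python3 look.py g
```

```text
[0.63247492 0.00793175 0.29848129] [-0.11  0.54  0.11  1.38 -0.06  1.23 -1.54] [-3.0847219   2.57119594  5.23511947]
[[343.95508698 236.53704339]
 [331.15424888 183.35911208]]
lid_slot 0.57 [330.8, 178.4]
rod_tip 0.48 [329.5, 187.1]
rod_pivot 0.78 [345.2, 236.2]
```

View pics/g.png

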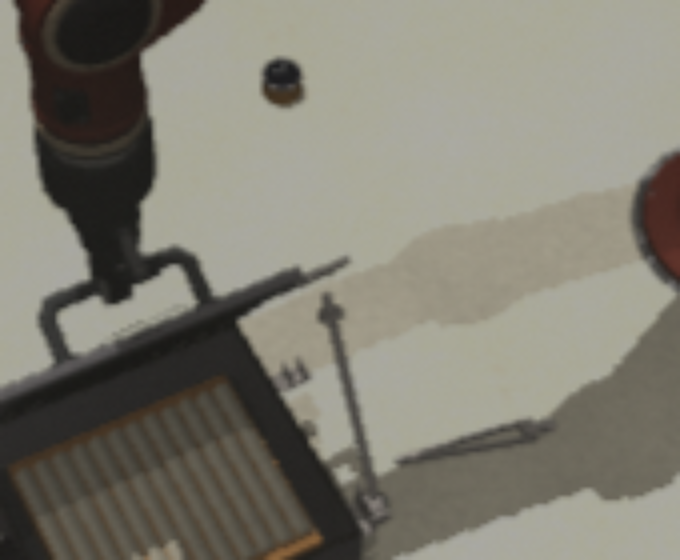

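The ear is seen edge-on just above the rod tip at crop (326,297) and is in line with it. Continuing slowly.

>>> step_arm(
  series="8 0 .1 -.03 0 0 0;8 0 .11 -.03 0 0 0;8 0 .1 -.03 0 0 0;8 0 .11 -.03 0 0 0;8 0 .1 -.04 0 0 0;8 0 .11 -.04 0 0 0;8 0 0 0 0 0 0",
)

```text
time_s: 20.93
eef_pos: [0.6322, 0.0258, 0.2923]
orientation: [1.0, 0.01, -0.001, -0.001]
wrist_force: [-2.8, 3.1, 5.0]
opening: 0.0106
gripper_force: 31.7
```

>>> step_arm(
  series="8 0 .1 -.04 0 0 0;8 0 .1 -.04 0 0 0;8 0 .1 -.04 0 0 0;8 0 0 0 0 0 0;8 0 0 0 0 0 0",
)

```text
time_s: 21.35
eef_pos: [0.6321, 0.0346, 0.2886]
orientation: [1.0, 0.01, -0.001, -0.001]
wrist_force: [-3.4, 3.0, 3.7]
opening: 0.0106
gripper_force: 31.9
```

```bash
python3 look.py i; python3 - <<'E'
from h import *
s=ctrl.sense(); p=s["eef_pos"]; 
for off in(.0125,.0145): print("theta",np.arctan2(p[2]+off-.11,p[1]+.0435)-.2544, np.hypot(p[2]+off-.11,p[1]+.0435))
E
```

```text
[0.63211371 0.03464563 0.2886156 ] [-0.15  0.55  0.11  1.39 -0.06  1.21 -1.59] [-3.40837107  2.95982418  3.71721115]
[[343.95508698 236.53704339]
 [331.15424888 183.35911208]]
lid_slot 0.64 [328.4, 188.0]
rod_tip 0.6 [332.9, 183.1]
rod_pivot 0.73 [434.5, 300.0]
theta 0.9280355339544983 0.20644221213126202
theta 0.9316714662261865 0.20829465100682162
```

View pics/i.png

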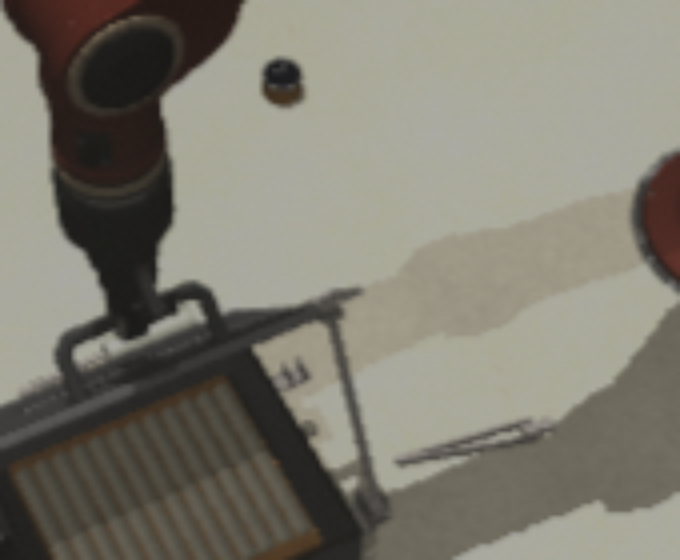

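The rod tip shows at the ear, crop (335,298), with the collar just below it. About 0.025 rad remains.

>>> step_arm(
  series="8 0 .05 -.02 0 0 0;8 0 .05 -.02 0 0 0;8 0 .05 -.02 0 0 0;8 0 0 0 0 0 0;8 0 0 0 0 0 0",
)

```text
time_s: 21.97
eef_pos: [0.6321, 0.038, 0.2871]
orientation: [1.0, 0.01, -0.001, -0.0]
wrist_force: [-4.5, 3.7, 5.6]
opening: 0.0106
gripper_force: 32.0
```

>>> step_arm(
  series="8 0 .05 -.02 0 0 0;8 0 .05 -.03 0 0 0;8 0 0 0 0 0 0;8 0 0 0 0 0 0",
)

```text
time_s: 22.3
eef_pos: [0.6321, 0.0389, 0.2867]
orientation: [1.0, 0.009, -0.001, 0.001]
wrist_force: [-6.4, 0.2, 8.7]
opening: 0.0103
gripper_force: 32.3
```

It has stopped at about 0.907 rad with the force rising, so the lid rests on the collar. Releasing gently.

>>> step_arm(
  series="26 0 0 0 0 0 0;26 0 0 0 0 0 0;26 0 0 0 0 0 0;26 0 0 .2 0 0 0;26 0 0 .5 0 0 0;26 0 0 .8 0 0 0;26 0 0 .8 0 0 0;26 0 0 .8 0 0 0",
)

```text
time_s: 22.97
eef_pos: [0.6331, 0.0407, 0.3796]
orientation: [1.0, 0.009, 0.0, 0.0]
wrist_force: [0.2, 0.4, -0.2]
opening: 0.0261
gripper_force: 0.0
```

>>> step_arm(
  series="26 0 0 .8 0 0 0;26 0 -.5 .5 0 0 0;26 0 -.5 0 0 0 0;26 0 -.5 0 0 0 0;26 0 -.5 0 0 0 0;26 0 0 0 0 0 0;26 0 0 0 0 0 0",
)

```text
time_s: 23.55
eef_pos: [0.6324, -0.0208, 0.416]
orientation: [1.0, 0.008, -0.001, -0.0]
wrist_force: [0.7, -0.0, 0.2]
opening: 0.026
gripper_force: 0.0
```

```bash
python3 look.py j; python3 - <<'E'
from h import *
im,d,K,T=cam("scene"); k=ctrl.place_of("lid_handle","scene")[0]; print(k)
for th in(.86,.905,.95):
    a=th+.2544; print(th,proj([.6305,-.0435+.2066*np.cos(a),.11+.2066*np.sin(a)],K,T))
for q in ("tweezers","screwdriver","spare_filter","blower","dust_cover","oil_jar","loupe","watch_holder"):
    im,d,K,T=cam("top"); r=ctrl.place_of(q,"top"); print(q,r[0]["pixel"] if r else None)
E
```

```text
[ 0.63239179 -0.02079507  0.41603788] [-0.07  0.5   0.13  1.13 -0.06  1.53 -1.51] [ 0.72730124 -0.04830829  0.24690927]
[[343.95508698 236.53704339]
 [331.15424888 183.35911208]]
lid_slot 0.81 [329.7, 185.7]
rod_tip 0.59 [330.2, 184.7]
rod_pivot 0.76 [344.0, 235.0]
{'pixel': [281.1, 191.3], 'p': 0.93}
0.86 [284.26262153 193.376273  ]
0.905 [282.95775446 190.35544669]
0.95 [281.63858719 187.37258196]
tweezers [166.9, 256.8]
screwdriver [265.6, 207.6]
spare_filter [218.7, 156.5]
blower [461.1, 164.2]
dust_cover [167.3, 257.9]
oil_jar [460.6, 213.5]
loupe [207.1, 262.1]
watch_holder [442.4, 279.7]
```

View pics/j.png

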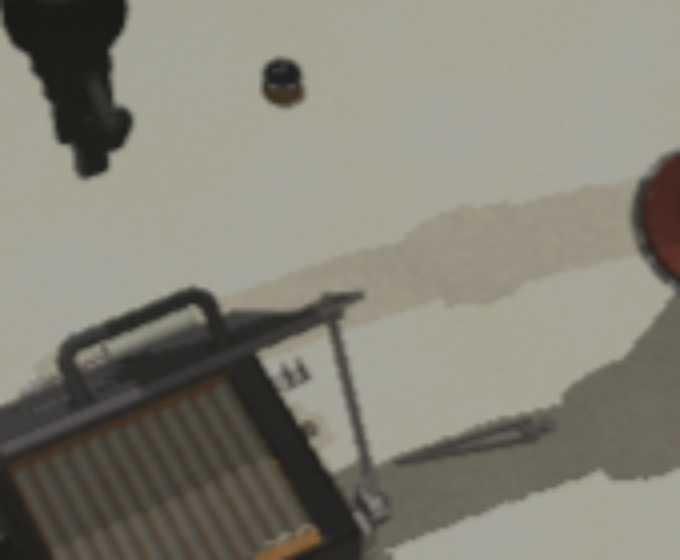

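The lid stands on the rod at about 0.905 rad, with the tip through the ear at crop (332,298), and the arm is clear. Handing in.

```bash
python3 -c "
from station import ctrl
print(ctrl.job_done())"
```

```text
the job is handed in; nothing more can be done
None
```

The lid is propped at about 0.905 rad on the raised rod with its tip through the slot, and the job was handed in at about 24 s with the arm clear. The gripper pressed the box's rim while reaching for the rod (about 46 N at the wrist; limit 40 N if it was the gripper's body). The bystanders looked unmoved, though the final check did not reliably find the tweezers and screwdriver.

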